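Key the knurled locking collar onto the sample disc spindle and hold it home

ROBOT

A 6-joint arm with a two-finger parallel gripper is mounted at the origin on the work surface. World frame = base frame: x ahead of the robot, y to its left, z up, the work surface at z = 0. Lengths are in m, angles in rad, forces in N, time in s.
With the tool pointing down it reaches from about 0.425 to 0.95 m from the base axis. Payload 14.7 kg.
Tool frame: the origin (TCP) lies at the centre of the arm's flange, where the gripper is bolted on; the fingertips stand 173 mm ahead of it and the grasp point (between the pads) lies 155 mm ahead of it; z points along the fingers, y is the direction in which the jaws open and shut (so a half turn about z gives the same grasp; the last joint's range is limited). The gripper opens to 85 mm and grips with 20 to 120 N. Pads are 22 mm wide; open, the fingers measure 114 mm over their backs; the gripper's body (76 mm by 85 mm) begins 54 mm behind the grasp point. The pads swing forward as they close: fully open they stand 13 mm farther back than shut.
Start: joints at [1.287, 0.48, 1.596, -0, 1.065, -0.047], TCP at [0.152, 0.632, 0.405] pointing down, gripper open.
Joint ranges: [-2.75, 2.75], [-0.82, 2.05], [0.23, 2.67], [-1.56, 4.7], [0.09, 2.69], [-2.92, 2.92]. Speed limits (rad/s): [1.89, 1.89, 2.39, 3.01, 3.01, 3.01].

INTERFACE

Orientations are given as a unit quaternion [w, x, y, z].
In Python, from workcell import r gives the robot as it stands. The module is installed in compiled form; this text tells all that it offers.
- The arm moves only by the tool drive_tool, never from a script. Its argument "targets" is a list of rows, each a list of 4 numbers: the shift along the tool's x, y, z in cm, then the turn about the tool's z in degrees. A call has exactly 10 rows; each row is the pose to reach, as a shift and turn from the pose commanded when the call began, along the tool's axes at that moment; what a row does not reach only later rows make up. A row lasts 1/12 s, in which the tool goes at most 41.7 mm and 7.16 degrees, less where a joint would pass 70% of its speed; a pose out of reach is approached as far as the arm can. A call with a gripper value outside its range is refused whole. "fingers" is the opening, from -1 (shut) to 1 (fully open), so that 0 is half open, set as the call begins (left out, the last holds). The fingers move at their own pace and stop on an object; "newtons" is the grip in N (left out, the last holds). Time passes only in rows, so rows that repeat a pose let the fingers close, or fill a call up. It gives the time, the measured TCP pose, the force and the opening at its end, in the units of the state.
- r.state(): the state, without advancing time (a new reading comes with each control period).
- r.read_camera(name): name is "scene" or "top" or "wrist"; returns a dict with "img" (400x640x3 uint8, red, green, blue), "intrinsics" (3x3 intrinsics, pixels), "pose" (4x4, takes a point from camera to world coordinates). Camera axes: x right, y down, z forward; pixel columns grow to the right and rows downward; lengths in m; the calibration is good to about 2 mm. The wrist camera is an equidistant fisheye: a pixel r from the principal point sees the ray r / f radians off the axis. A picture is of the moment at which its call begins. There is no depth.
- r.job_done(): hands the job in, once; it reports no verdict.
The state is a dict: "clock": time; "q": joint angles; "joint_vel": joint speeds; "joint_torque": joint torques, N m; "ee_pos": TCP position; "eef_rot": TCP orientation; "wrist_force": force on the tool from outside, world axes, zero at the start; "ft_torque": the same for the moment, N m; "width": opening from 0.0 (shut) to 1.0 (fully open).
Only numpy, scipy, OpenCV 4.12 (cv2) and the standard library are available. Lean on these libraries where they do the work, as an engineer would, in place of code of your own. Each camera call takes 0.05 s, during which the arm holds its last target.

TASK

Fit the loose knurled collar to the sample disc drive: pick it off the bench, keep the same end down, slide it over the upright spindle and turn it until the keyways hidden in its underside drop over the spindle's cross-pin. Then push it fully home against the sprung hub plate and finish while still holding it pushed down there; do not let go. Leave the plain spacer ring, the bottle and the tube rack where they are.

Things in the scene. Friction and masses are not known exactly. Their poses are not given: they have to be found in the camera images.
- collar: Loose aluminium collar with a finely ribbed (knurled) outside: a ring 50 mm in outer diameter, 44 mm high, with a 27 mm through bore, 105 to 195 g. It stands upright on the bench at any yaw, on one of two places, the spacer ring on the other. Origin on its axis at the underside (keyway end); z up along its axis.
- keyways (a point): Point on the collar's axis 18 mm above its underside: the roof of two opposite keyways cut in the underside along the collar's +x and -x, open to the bore, 11 mm wide there and wider outwards; they do not reach the outside, so cannot be seen. Either takes either end of the pin: the collar drops at one angle in every half turn, with about 0.18 rad of play either side.
- spindle_top (a point): Point on the axis of the fixed upright steel spindle at its very top, 110 mm above the bench; axes as the drive unit's. Spindle 24 mm thick, the top 6 mm tapering to 16 mm. Collar underside, measured below this point: 20 mm when it rests on the cross-pin, 28 mm when dropped over the pin and just touching the sprung hub plate, 36 mm fully home.
- pin_centre (a point): Point on the spindle axis 23 mm below its top: centre of the steel cross-pin, 6 mm thick, that sticks out on two opposite sides to 19 mm from the axis. The pin is level and fixed, but its direction differs from run to run and is NOT given by this point's axes (those are the drive unit's); it shows from above until the collar covers it.
- disc_centre (a point): Centre of the top of the grey sample disc, 184 mm across, 60 mm above the bench, with cups 6 mm high at 78 mm radius. It lies on a white drive box 200 by 200 mm, fixed to the bench; x and y along the box's sides. The spindle stands at its centre.
- hub_plate (a joint): Downward travel of the sprung hub plate, a steel ring 46 mm across round the foot of the spindle: 0 m at rest (its top 28 mm below the spindle top), 0.008 m at its stop (36 mm below). The spring gives 4 N at rest rising to 7.2 N at the stop, and lifts the collar again if it is let go.
- spacer: Bystander: plain smooth aluminium spacer ring, 50 mm in outer diameter but only 16 mm high, bore 27 mm; loose on the bench. It may stand at either of two places with the collar at the other. Origin at the centre of its underside.
- bottle: Bystander: white bottle 56 mm in diameter and 120 mm high, loose, to the right of the two rings. Origin at the centre of its underside.
- rack: Bystander: grey tube rack 120 by 50 by 50 mm with capped tubes to 82 mm, loose, on the far left of the drive. Origin at the centre of its underside; x along its length.
Not all that is in view belongs to the job. Of the things that look like the collar, take the one that is nearest to the robot's base at the start.

How it is judged:
On the way, in this order (a step that is already met when the one before it is completed fails the run):
1. the collar is lifted more than 40 mm off the bench (height (world z) of collar above 0.04 m), for 0.1 s.
2. the collar is over the spindle, upright and centred, its underside at least 8 mm below the spindle top (z of collar in the frame of spindle_top below -0.008 m and horizontal distance between collar and spindle_top below 0.004 m and angle between collar's own z axis and vertical below 0.12 rad), for 0.1 s.
At the end, for the whole second after the job is handed in: The gripper holds the collar home: underside at least 34 mm below the spindle top (stop at 36), within 4 mm of its axis, tilt under 0.08 rad, hub plate down more than 6.5 of its 8 mm, finger force on the collar over 2 N, collar slower than 20 mm/s (z of collar in the frame of spindle_top below -0.034 m and horizontal distance between collar and spindle_top below 0.004 m and angle between collar's own z axis and vertical below 0.08 rad and value of joint hub_plate above 0.0065 m and contact force between the fingers and collar above 2 N and linear speed of collar below 0.02 m/s); the arm keeps its last pose, push and grip.
It fails at once if the spacer is disturbed (moved more than 20 mm) (distance of spacer from where it was at the start of the episode above 0.02 m).
It fails at once if the bottle is disturbed (moved more than 20 mm) (distance of bottle from where it was at the start of the episode above 0.02 m).
It fails at once if the rack is disturbed (moved more than 20 mm) (distance of rack from where it was at the start of the episode above 0.02 m).
It also fails if it takes over 64 s, if anything falls off the work surface, if the arm or the gripper's body presses on something with over 40 N, if the wrist force passes 120 N, or if a joint passes its speed limit or range.

## Working session

There is one attempt and no reset: what is moved stays moved. The work goes in short steps, Python scripts to look and compute and a tool call to move; the robot and the scene stay as the last step left them, time stands still between calls to the robot, and variables do not carry over. Pictures are saved under pics/ and viewed, and the job is handed in when it is done.

Besides the shell and the picture viewer there is one more tool, called after "Emit:" as a command line: name --pt "numbers of a row" for each row, then --argument value for the rest. drive_tool: Moves the arm, as the interface text tells. Its arguments: {"type":"object","properties":{"targets":{"type":"array"},"fingers":{"type":"number"},"newtons":{"type":"number"}},"required":["targets"]}

```bash
mkdir -p pics; cat > h.py <<'E'
import numpy as np,cv2
from workcell import r
from scipy.spatial.transform import Rotation as R
def snap(n,f):
    d=r.read_camera(n); cv2.imwrite('pics/'+f,d['img'][:,:,::-1]); np.savez('pics/'+f+'.npz',**d); return d
def ray(d,u,v,fish=False):
    K=d['intrinsics'];P=d['pose']
    a=np.array([(u-K[0,2])/K[0,0],(v-K[1,2])/K[1,1]])
    if fish:
        t=np.hypot(*a); c=np.r_[a/t*np.sin(t),np.cos(t)] if t>0 else np.array([0,0,1.])
    else: c=np.r_[a,1]
    return P[:3,3],P[:3,:3]@c
def onz(d,u,v,z,fish=False):
    o,k=ray(d,u,v,fish); return o+k*(z-o[2])/k[2]
E
python3 - <<'E'
from h import *
for n in('scene','top','wrist'):
    d=snap(n,n+'0.png'); print(n,d['intrinsics'].round(1).tolist(),d['pose'].round(3).tolist())
print(r.state())
E
```

```text
scene [[418.8, 0.0, 319.8], [0.0, 418.8, 202.3], [0.0, 0.0, 1.0]] [[0.876, 0.414, -0.247, 0.853], [0.482, -0.752, 0.45, -0.488], [0.0, -0.513, -0.858, 0.987], [0.0, 0.0, 0.0, 1.0]]
top [[499.9, 0.0, 321.6], [0.0, 499.9, 206.7], [0.0, 0.0, 1.0]] [[-0.015, -0.999, 0.036, 0.529], [-1.0, 0.015, -0.001, 0.021], [-0.0, -0.036, -0.999, 1.685], [0.0, 0.0, 0.0, 1.0]]
wrist [[309.7, 0.0, 324.1], [0.0, 309.7, 202.3], [0.0, 0.0, 1.0]] [[0.235, 0.923, 0.306, 0.073], [0.972, -0.223, -0.076, 0.651], [-0.002, 0.315, -0.949, 0.374], [0.0, 0.0, 0.0, 1.0]]
{'clock': 0.15, 'q': array([ 1.28738898e+00,  4.80677192e-01,  1.59671525e+00,  2.01685849e-05,
        1.06507855e+00, -4.66159732e-02]), 'joint_vel': array([-6.52828007e-04, -1.41465242e-03, -2.64394350e-03,  5.61673033e-05,
       -4.45830541e-04, -3.84734573e-04]), 'joint_torque': array([ 1.20528635e-03, -9.51151156e+01, -4.30458534e+01,  1.73738511e-05,
        8.11252976e-03, -4.09756888e-05]), 'ee_pos': array([0.15242648, 0.63172851, 0.40423179]), 'eef_rot': array([-8.08397982e-05,  1.18124123e-01,  9.92998740e-01, -4.31755665e-04]), 'wrist_force': array([0.83745457, 0.07001687, 0.09805056]), 'ft_torque': array([-0.02091703,  0.04365686, -0.05719891]), 'width': 0.9963765040037917}
```

View pics/scene0.png

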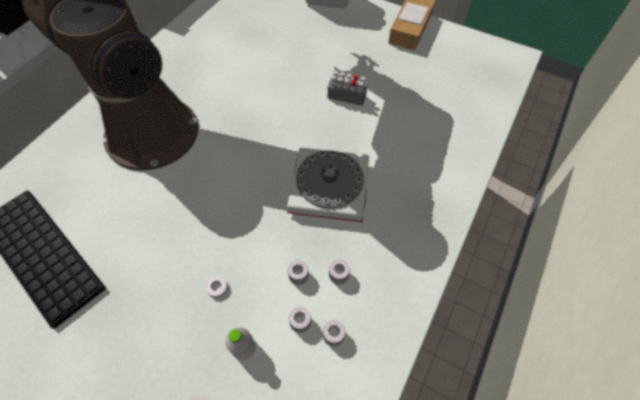

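View pics/top0.png

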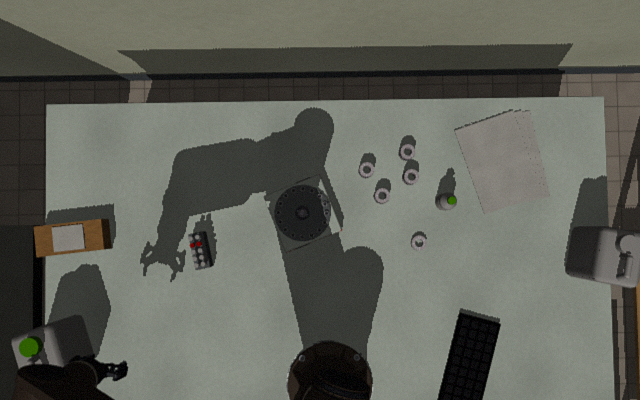

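View pics/wrist0.png

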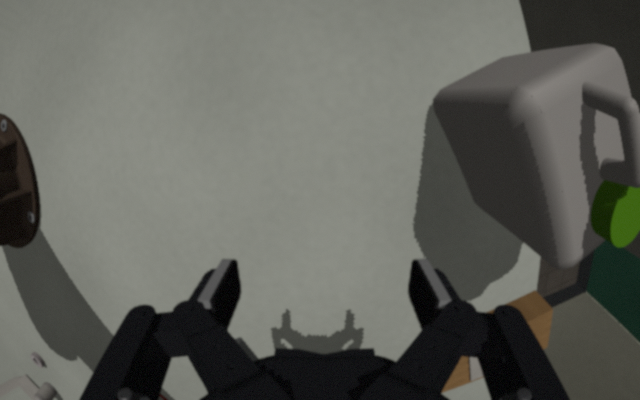

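The scene view shows four collar-like rings near (300,270), (340,270), (300,318) and (334,331). A flat ring, probably the spacer, is at (217,287). The drive is near (330,178). I'll zoom in to measure them.

```bash
python3 - <<'E'
from h import *
a=cv2.imread('pics/top0.png')[120:260,250:470]; b=cv2.imread('pics/scene0.png')[140:360,190:390]
g=lambda x:np.clip(255*(x/255.)**.6,0,255).astype(np.uint8)
cv2.imwrite('pics/topz.png',g(cv2.resize(a,None,fx=3.6,fy=3.6,interpolation=3)))
cv2.imwrite('pics/scenez.png',g(cv2.resize(b,None,fx=2.7,fy=2.7,interpolation=3)))
d=dict(np.load('pics/top0.png.npz'))
for uv in((382,192),(367,166),(407,150),(411,175),(419,240),(302,212)):
    for z in(.016,.044,.11):
        p=onz(d,*uv,z); print(uv,z,p.round(3),np.hypot(*p[:2]).round(3))
E
```

```text
(382, 192) 0.016 [ 0.636 -0.183  0.016] 0.662
(382, 192) 0.044 [ 0.634 -0.179  0.044] 0.659
(382, 192) 0.11 [ 0.63  -0.171  0.11 ] 0.653
(367, 166) 0.016 [ 0.724 -0.134  0.016] 0.736
(367, 166) 0.044 [ 0.721 -0.132  0.044] 0.732
(367, 166) 0.11 [ 0.713 -0.125  0.11 ] 0.724
(407, 150) 0.016 [ 0.776 -0.269  0.016] 0.821
(407, 150) 0.044 [ 0.772 -0.264  0.044] 0.816
(407, 150) 0.11 [ 0.762 -0.253  0.11 ] 0.803
(411, 175) 0.016 [ 0.691 -0.281  0.016] 0.746
(411, 175) 0.044 [ 0.689 -0.276  0.044] 0.742
(411, 175) 0.11 [ 0.682 -0.264  0.11 ] 0.731
(419, 240) 0.016 [ 0.474 -0.303  0.016] 0.562
(419, 240) 0.044 [ 0.475 -0.297  0.044] 0.56
(419, 240) 0.11 [ 0.477 -0.285  0.11 ] 0.555
(302, 212) 0.016 [0.573 0.086 0.016] 0.579
(302, 212) 0.044 [0.572 0.085 0.044] 0.578
(302, 212) 0.11 [0.57  0.082 0.11 ] 0.576
```

View pics/topz.png

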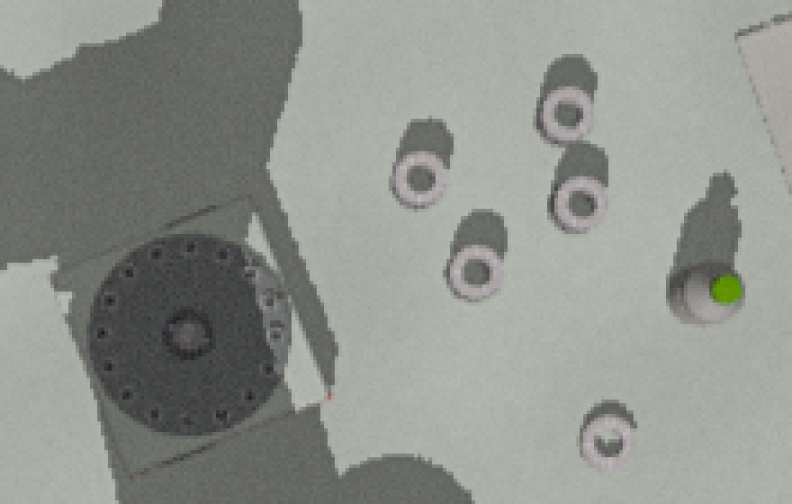

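View pics/scenez.png

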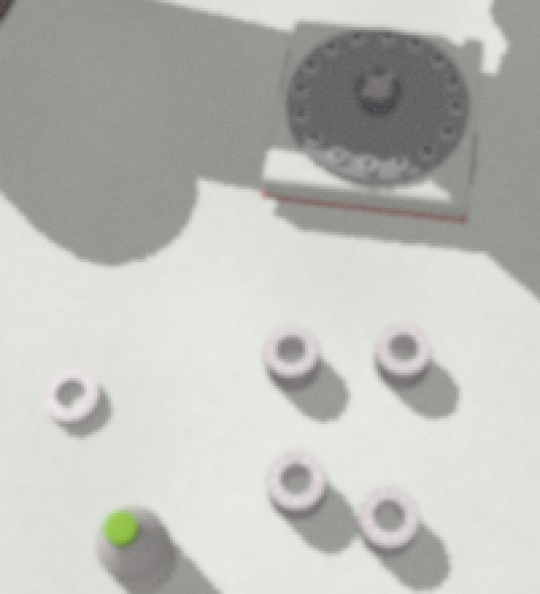

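The top view puts the tall ring at pixel (382,192) about 0.66 m from the base. The other tall rings are 0.73–0.82 m away, so it is the collar. The low ring at (419,240) is the spacer. I'll go over the spindle first and look at the pin.

Emit:
drive_tool --pt "-2 -1.6 0 0" --pt "-5 -4.1 0 0" --pt "-8.2 -6.7 0 0" --pt "-11.4 -9.3 0 0" --pt "-14.6 -11.9 0 0" --pt "-17.8 -14.5 0 0" --pt "-21 -17.1 0 0" --pt "-24.2 -19.7 0 0" --pt "-27.4 -22.3 0 0" --pt "-30.6 -24.9 0 0"

```text
clock: 0.98
ee_pos: [0.3922, 0.3162, 0.4048]
eef_rot: [0.0, 0.118, 0.993, 0.0]
wrist_force: [1.0, 0.4, -0.6]
width: 1.0
```

Emit:
drive_tool --pt "-3.2 -2.6 0 0" --pt "-6.4 -5.2 0 0" --pt "-9.6 -7.8 0 0" --pt "-12.8 -10.4 0 0" --pt "-16 -13 0 0" --pt "-19 -15.5 0 0" --pt "-21.5 -17.5 0 0" --pt "-22.9 -18.7 0 0" --pt "-22.9 -18.7 0 0" --pt "-22.9 -18.7 0 0"

```text
clock: 1.82
ee_pos: [0.5705, 0.0816, 0.4043]
eef_rot: [-0.0, 0.119, 0.993, -0.0]
wrist_force: [-0.6, -1.0, -0.4]
width: 1.001
```

```bash
python3 - <<'E'
from h import *
d=snap('wrist','w1.png'); s=r.state(); print(s['ee_pos'],s['eef_rot'],s['q'])
E
```

```text
[0.56996846 0.08246678 0.40437333] [-4.33523893e-04  1.18576704e-01  9.92944801e-01  1.83149330e-05] [ 9.09775144e-02  3.77471638e-01  1.76990239e+00  2.58026351e-04
  9.95059045e-01 -1.24224666e+00]
```

View pics/w1.png

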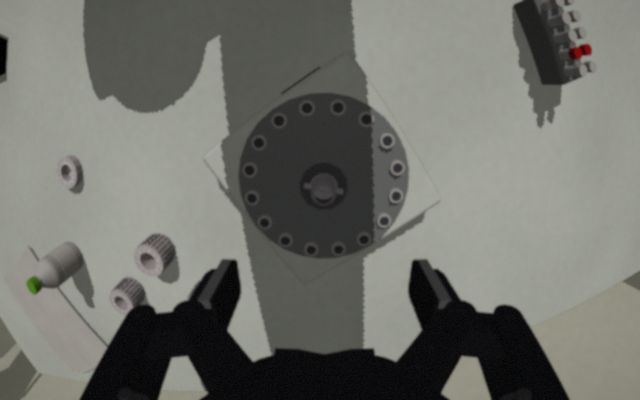

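The wrist view shows the spindle at about (324,185), with a roughly horizontal cross-pin on either side of it. I'll zoom in.

```bash
python3 - <<'E'
from h import *
a=cv2.imread('pics/w1.png')[145:225,284:364]
cv2.imwrite('pics/w1z.png',np.clip(255*(cv2.resize(a,None,fx=7,fy=7,interpolation=2)/255.)**.5,0,255).astype(np.uint8))
E
```

```text
(no output)
```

View pics/w1z.png

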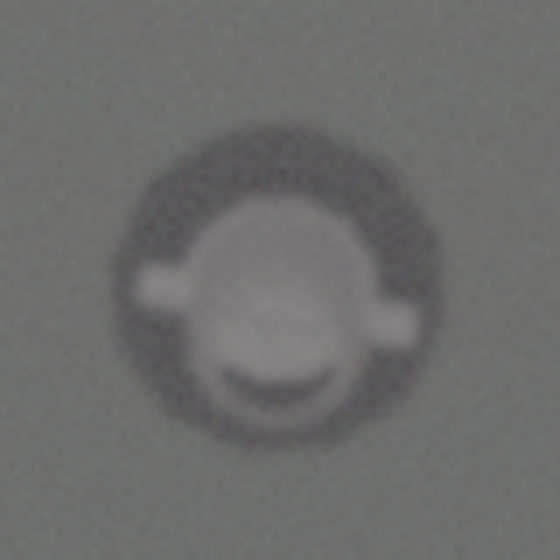

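```bash
python3 - <<'E'
from h import *
d=dict(np.load('pics/w1.png.npz'))
A=onz(d,303.6,185.7,.087,True);B=onz(d,343.4,191.6,.087,True)
print(A,B,np.linalg.norm(A-B),(A+B)/2,np.degrees(np.arctan2(*(A-B)[1::-1])))
hub=[onz(d,284+u/7,145+v/7,.082,True) for u,v in((112,287),(440,287),(276,125),(276,450))]
print(np.array(hub).round(4).tolist(),np.mean(hub,0),np.linalg.norm(hub[0]-hub[1]),np.linalg.norm(hub[2]-hub[3]))
# cups: dark circles / disc edge via threshold
t=dict(np.load('pics/top0.png.npz'))
# cup holes in wrist view (estimated centres, refined by dark centroid)
g=cv2.cvtColor(d['img'],7).astype(float)
c=[(307,107),(338,107),(366,118),(387,141),(397,168),(396,196),(384,220),(364,239),(339,248),(311,249),(285,239),(264,221),(252,198),(250,170),(259,142),(279,120)]
P=[]
for u,v in c:
    w=g[v-6:v+7,u-6:u+7]; m=w<np.percentile(w,25); yy,xx=np.nonzero(m)
    P.append(onz(d,u-6+xx.mean(),v-6+yy.mean(),.064,True)[:2])
P=np.array(P);x=np.c_[2*P,np.ones(len(P))];s=np.linalg.lstsq(x,(P**2).sum(1),rcond=None)[0]
print('cups fit',s[:2],np.sqrt(s[2]+s[:2]@s[:2]))
E
```

```text
[0.56249545 0.06350987 0.087     ] [0.57735537 0.09945222 0.087     ] 0.03889305430048366 [0.56992541 0.08148105 0.087     ] -112.46202905553078
[[0.5632, 0.0593, 0.082], [0.5741, 0.104, 0.082], [0.5463, 0.0871, 0.082], [0.5921, 0.0759, 0.082]] [0.56891249 0.08158714 0.082     ] 0.04595365430782078 0.04725177356492657
cups fit [0.56976833 0.08104284] 0.07877278152646028
```

Spindle axis is (0.5698, 0.0813); the pin midpoint, hub plate and cup fits agree to 1 mm. The pin measures 38.9 mm against 38 given, at 67.5°. Now I'll move over the collar.

Emit:
drive_tool --pt "-1 -2 0 0" --pt "-2.6 -5 1 0" --pt "-4.4 -8.5 2 0" --pt "-6.2 -12 3 0" --pt "-8 -15.5 4 0" --pt "-9.8 -19 4 0" --pt "-11.4 -22 4 0" --pt "-12.4 -24 4 0" --pt "-12.4 -24 4 0" --pt "-12.4 -24 4 0"

```text
clock: 2.7
ee_pos: [0.6343, -0.1796, 0.3644]
eef_rot: [-0.0, 0.118, 0.993, 0.0]
wrist_force: [0.4, 1.8, 0.5]
width: 0.997
```

```bash
python3 - <<'E'
from h import *
d=snap('wrist','w2.png'); s=r.state(); print(s['ee_pos'],s['eef_rot'],s['q'])
E
```

```text
[ 0.63419073 -0.17872227  0.36450431] [-3.94788391e-04  1.17998818e-01  9.93013624e-01  2.55724132e-04] [-3.20793319e-01  5.31703520e-01  1.61414736e+00  4.07535118e-04
  9.96618121e-01 -1.65526236e+00]
```

View pics/w2.png

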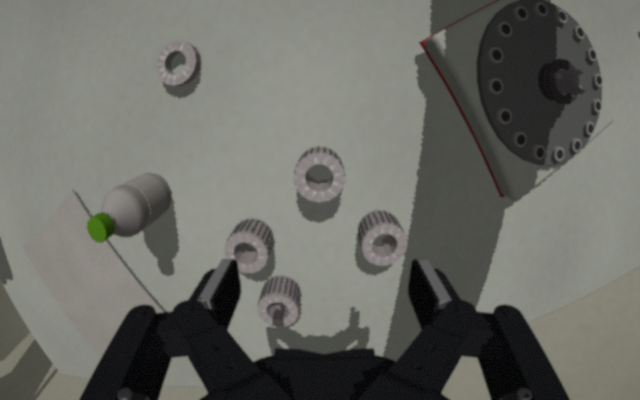

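```bash
python3 - <<'E'
from h import *
I=cv2.imread('pics/w2.png')
f=lambda a:cv2.resize(a,(390,390),interpolation=2)
cv2.imwrite('pics/w2z.png',np.hstack([f(I[30:110,140:220]),f(I[135:215,280:360])]))
E
```

```text
(no output)
```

View pics/w2z.png

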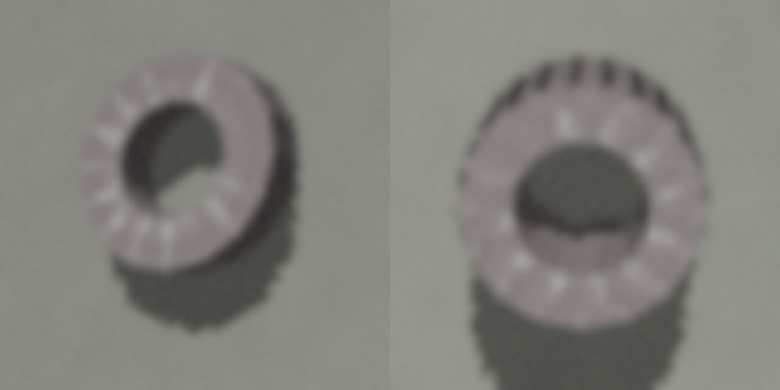

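The left crop is low and smooth, so it is the spacer. The right crop is tall and knurled, so it is the collar, with its top face centred near (319.4,177).

```bash
python3 - <<'E'
from h import *
d=dict(np.load('pics/w2.png.npz'))
z=lambda u,v,h=.044:onz(d,280+(u-390)/4.875,135+v/4.875,h,True)
print(z(582,205),z(583,205)); print(np.linalg.norm(z(458,205)-z(707,205)),np.linalg.norm(z(582,85)-z(582,325)),np.linalg.norm(z(516,205)-z(650,205)))
T=dict(np.load('pics/top0.png.npz'));S=dict(np.load('pics/scene0.png.npz'))
print(onz(T,250+475/3.6,120+272/3.6,.044),onz(S,190+292/2.7,140+351/2.7,.044))
p=r.state()['ee_pos'];q=r.state()['eef_rot'];M=R.from_quat(q[[1,2,3,0]]).as_matrix()
print(M.round(4));c=z(582,205);c[2]=.030+.155;print('move cm',(M.T@(c-p)*100).round(2))
E
```

```text
[ 0.62245688 -0.18107057  0.044     ] [ 0.62250369 -0.18087823  0.044     ]
0.049400840496759295 0.04905777431885187 0.02654304163212221
[ 0.62230317 -0.1788597   0.044     ] [ 0.62719169 -0.18414971  0.044     ]
[[-9.722e-01  2.343e-01 -7.000e-04]
 [ 2.343e-01  9.722e-01  6.000e-04]
 [ 8.000e-04  4.000e-04 -1.000e+00]]
move cm [ 1.07 -0.51 17.95]
```

Emit:
drive_tool --pt "0.5 -0.2 1 0" --pt "1 -0.5 3 0" --pt "1.1 -0.5 6 0" --pt "1.1 -0.5 9 0" --pt "1.1 -0.5 11 0" --pt "1.1 -0.5 12 0" --pt "1.1 -0.5 12 0" --pt "1.1 -0.5 12 0" --pt "1.1 -0.5 12 0" --pt "1.1 -0.5 12 0" --fingers 1

```text
clock: 3.58
ee_pos: [0.6232, -0.182, 0.2464]
eef_rot: [0.001, 0.118, 0.993, -0.0]
wrist_force: [-0.5, -0.7, 0.3]
width: 0.997
```

```bash
python3 - <<'E'
from h import *
d=snap('wrist','w3.png'); s=r.state(); print(s['ee_pos'],s['eef_rot'])
E
```

```text
[ 0.62311274 -0.18214332  0.24619922] [ 1.05695424e-03  1.18054335e-01  9.93006550e-01 -2.20285293e-04]
```

View pics/w3.png

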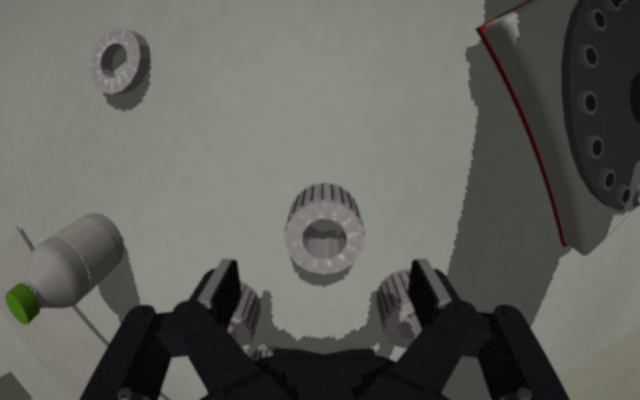

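```bash
python3 - <<'E'
from h import *
d=dict(np.load('pics/w3.png.npz'))
I=d['img'][170:290,270:380,::-1];cv2.imwrite('pics/w3z.png',cv2.resize(I,None,fx=5,fy=5,interpolation=2))
z=lambda u,v,h=.044:onz(d,u,v,h,True)
c=z(324.5,238);print(c,np.linalg.norm(z(285,238)-z(364,238)),np.linalg.norm(z(324,201)-z(324,275)))
p=r.state()['ee_pos'];q=r.state()['eef_rot'];M=R.from_quat(q[[1,2,3,0]]).as_matrix()
c[2]=.181;print('move cm',(M.T@(c-p)*100).round(2))
E
```

```text
[ 0.62243448 -0.18126218  0.044     ] 0.04872118086527134 0.05061615169377587
move cm [0.1  0.07 6.52]
```

View pics/w3z.png

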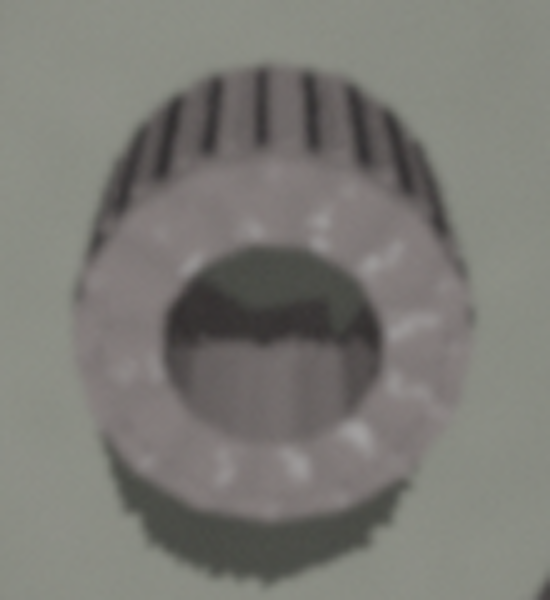

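Emit:
drive_tool --pt "0.1 0.1 1 0" --pt "0.1 0.1 2.5 0" --pt "0.1 0.1 4 0" --pt "0.1 0.1 5.3 0" --pt "0.1 0.1 6.2 0" --pt "0.1 0.1 6.5 0" --pt "0.1 0.1 6.5 0" --pt "0.1 0.1 6.5 0" --pt "0.1 0.1 6.5 0" --pt "0.1 0.1 6.5 0"

```text
clock: 4.47
ee_pos: [0.6222, -0.181, 0.1804]
eef_rot: [0.001, 0.118, 0.993, -0.0]
wrist_force: [-0.3, -0.3, -0.3]
width: 1.002
```

Emit:
drive_tool --pt "0 0 0 0" --pt "0 0 0 0" --pt "0 0 0 0" --pt "0 0 0 0" --pt "0 0 0 0" --pt "0 0 0 0" --pt "0 0 0 0" --pt "0 0 0 0" --pt "0 0 0 0" --pt "0 0 0 0" --fingers -1 --newtons 60

```text
clock: 5.3
ee_pos: [0.622, -0.1809, 0.1803]
eef_rot: [0.0, 0.118, 0.993, -0.0]
wrist_force: [-1.5, 1.0, 8.8]
width: 0.559
```

```bash
python3 - <<'E'
from h import *
d=snap('wrist','w4.png'); s=r.state(); print(s['ee_pos'],s['eef_rot'],s['width'],s['wrist_force'],s['ft_torque'])
E
```

```text
[ 0.62198686 -0.18094644  0.18032611] [ 2.21050553e-04  1.18094713e-01  9.93002310e-01 -4.48755772e-05] 0.5628587903840714 [-1.85308856  1.68901777  9.68475246] [0.13787709 0.31378948 0.02353278]
```

View pics/w4.png

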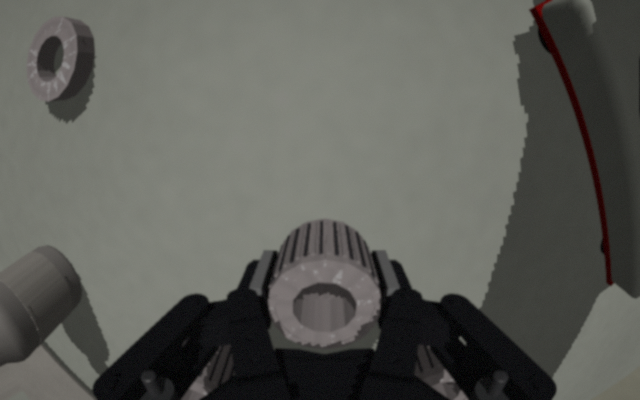

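Width 0.56 is about 48 mm, so the collar is held. Next I'll lift it 14 cm.

Emit:
drive_tool --pt "0 0 -0.5 0" --pt "0 0 -1.5 0" --pt "0 0 -3 0" --pt "0 0 -5 0" --pt "0 0 -8 0" --pt "0 0 -11 0" --pt "0 0 -13 0" --pt "0 0 -14 0" --pt "0 0 -14 0" --pt "0 0 -14 0" --newtons 80

```text
clock: 6.18
ee_pos: [0.6217, -0.1809, 0.3196]
eef_rot: [0.0, 0.118, 0.993, -0.0]
wrist_force: [-0.8, -0.0, -1.3]
width: 0.556
```

Emit:
drive_tool --pt "0.7 1.5 0 0" --pt "2 4.4 0 0" --pt "3.6 7.8 0 0" --pt "5.2 11.3 0 0" --pt "6.8 14.7 0 0" --pt "8.4 18.2 0 0" --pt "9.8 21.2 0 0" --pt "10.8 23.4 0 0" --pt "11.2 24.3 0 0" --pt "11.2 24.3 0 0"

```text
clock: 7.02
ee_pos: [0.5689, 0.0838, 0.3183]
eef_rot: [-0.001, 0.117, 0.993, -0.0]
wrist_force: [0.1, -0.5, -1.6]
width: 0.553
```

```bash
python3 - <<'E'
from h import *
d=snap('wrist','w5.png'); s=r.state(); print(s['ee_pos'],s['eef_rot'],s['q'],s['width'],s['wrist_force'],s['ft_torque'])
d=snap('scene','s5.png')
cv2.imwrite('pics/s5z.png',cv2.resize(d['img'][80:240,230:430,::-1],None,fx=3,fy=3,interpolation=2))
E
```

```text
[0.56936434 0.08239575 0.31850581] [-1.00424187e-03  1.17125299e-01  9.93116601e-01 -2.69496546e-04] [ 9.10631727e-02  4.79281428e-01  1.85277490e+00 -1.53937089e-04
  8.11612877e-01 -1.24483743e+00] 0.5549252642279043 [ 0.65371103 -0.35336789 -1.34490943] [-0.05043064  0.02676062  0.00389209]
```

View pics/w5.png

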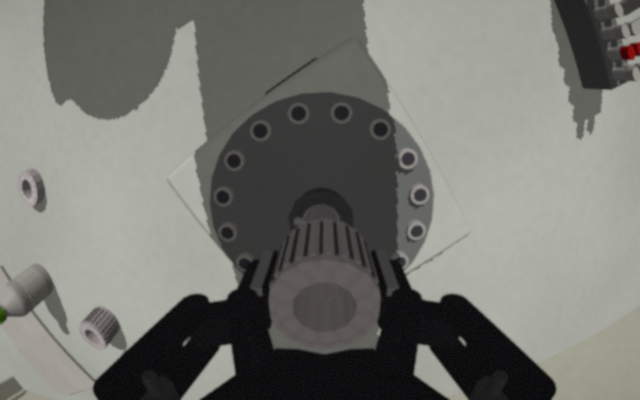

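View pics/s5z.png

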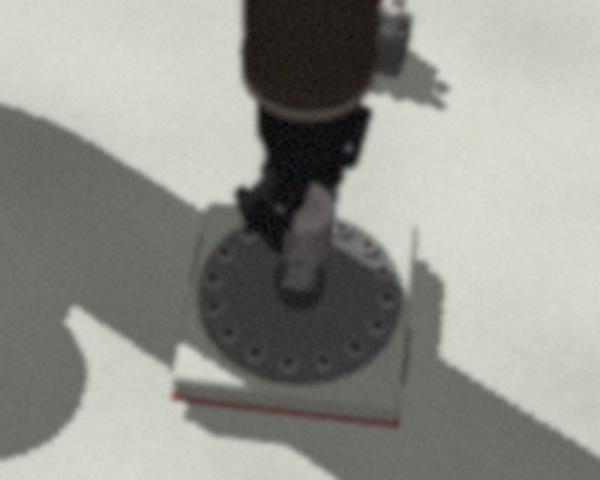

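```bash
python3 - <<'E'
from h import *
d=dict(np.load('pics/w5.png.npz'))
g=cv2.cvtColor(d['img'],7).astype(float)
c=[(298,113),(341,112),(380,129),(407,159),(419,195),(416,231),(260,131),(235,160),(222,196),(228,232)]
P=[]
for u,v in c:
    w=g[v-8:v+9,u-8:u+9]; m=w<np.percentile(w,25); yy,xx=np.nonzero(m)
    P.append(onz(d,u-8+xx.mean(),v-8+yy.mean(),.063,True)[:2])
P=np.array(P);x=np.c_[2*P,np.ones(len(P))];s=np.linalg.lstsq(x,(P**2).sum(1),rcond=None)[0]
print('cups',s[:2],np.sqrt(s[2]+s[:2]@s[:2]))
cv2.imwrite('pics/w5z.png',cv2.resize(d['img'][190:360,250:400,::-1],None,fx=3.5,fy=3.5,interpolation=2))
E
```

```text
cups [0.57063272 0.08092627] 0.07934565084855379
```

View pics/w5z.png

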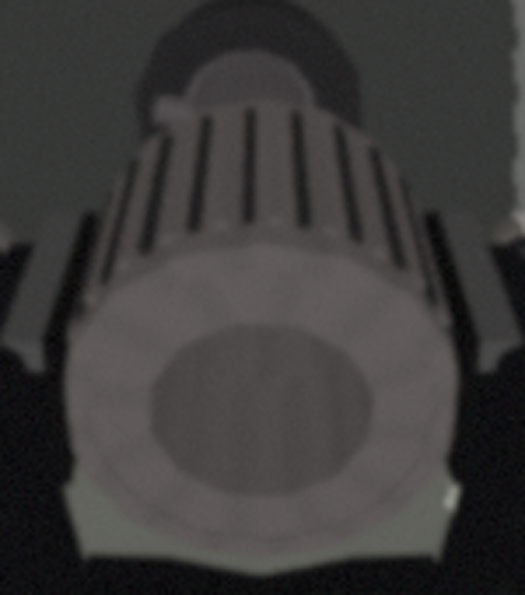

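```bash
python3 - <<'E'
from h import *
d=dict(np.load('pics/w5.png.npz'));s=r.state()
z=lambda u,v,h=.182:onz(d,250+u/3.5,190+v/3.5,h,True)
q=[z(65,385),z(462,385),z(262,245),z(262,550)]
print(np.array(q).round(4).tolist(),np.linalg.norm(q[0]-q[1]),np.linalg.norm(q[2]-q[3]))
b=[z(150,405),z(375,405),z(262,322),z(262,498)]
print(np.linalg.norm(b[0]-b[1]),np.linalg.norm(b[2]-b[3]))
y=lambda q:[(q[0]+q[1])/2,(q[2]+q[3])/2]
print(y(q),y(b),s['ee_pos'])
M=R.from_quat(s['eef_rot'][[1,2,3,0]]).as_matrix()
print((M.T@(np.array(y(q)+y(b))-s['ee_pos']).T*100).T.round(2))
E
```

```text
[[0.5606, 0.0617, 0.182], [0.5719, 0.1087, 0.182], [0.5467, 0.0897, 0.182], [0.5933, 0.0786, 0.182]] 0.048315760521441896 0.04785299654473836
0.027460605377663563 0.02777005423453862
[array([0.56624881, 0.08522834, 0.182     ]), array([0.56998011, 0.0841454 , 0.182     ])] [array([0.56883957, 0.08447937, 0.182     ]), array([0.57023802, 0.08408265, 0.182     ])] [0.56973648 0.08149153 0.31872582]
[[ 4.100e-01  2.900e-01  1.367e+01]
 [ 2.000e-02  2.700e-01  1.367e+01]
 [ 1.400e-01  2.800e-01  1.367e+01]
 [-1.000e-02  2.700e-01  1.367e+01]]
```

The arm was still settling when that picture was taken, so I'll retake it at rest.

```bash
python3 - <<'E'
from h import *
d=snap('wrist','w6.png');s=r.state()
M=R.from_quat(s['eef_rot'][[1,2,3,0]]).as_matrix()
print(s['ee_pos'],'cam in tool',M.T@(d['pose'][:3,3]-s['ee_pos']),(M.T@d['pose'][:3,:3]).round(4).tolist())
g=cv2.cvtColor(d['img'],7).astype(float)
c=[(298,113),(341,112),(380,129),(407,159),(419,195),(416,231),(260,131),(235,160),(222,196),(228,232)]
P=[]
for u,v in c:
    w=g[v-8:v+9,u-8:u+9]; m=w<np.percentile(w,25); yy,xx=np.nonzero(m)
    P.append(onz(d,u-8+xx.mean(),v-8+yy.mean(),.063,True)[:2])
P=np.array(P);x=np.c_[2*P,np.ones(len(P))];k=np.linalg.lstsq(x,(P**2).sum(1),rcond=None)[0]
print('cups',k[:2],np.sqrt(k[2]+k[:2]@k[:2]))
cv2.imwrite('pics/w6z.png',cv2.resize(d['img'][190:360,250:400,::-1],None,fx=3.5,fy=3.5,interpolation=2))
for n in('w1','w2','w4'):
    e=np.load(f'pics/{n}.png.npz'); print(n,e['pose'][:3,3])
E
```

```text
[0.56998533 0.08091614 0.31893512] cam in tool [0.08211661 0.00090814 0.02994975] [[0.0005, -0.9493, -0.3144], [1.0, 0.0008, -0.0005], [0.0007, -0.3144, 0.9493]]
cups [0.57056452 0.08087028] 0.07925689573585432
w1 [0.49115973 0.10147943 0.37456455]
w2 [ 0.55499642 -0.15990562  0.3347046 ]
w4 [ 0.54265557 -0.16130033  0.15050438]
```

View pics/w6z.png

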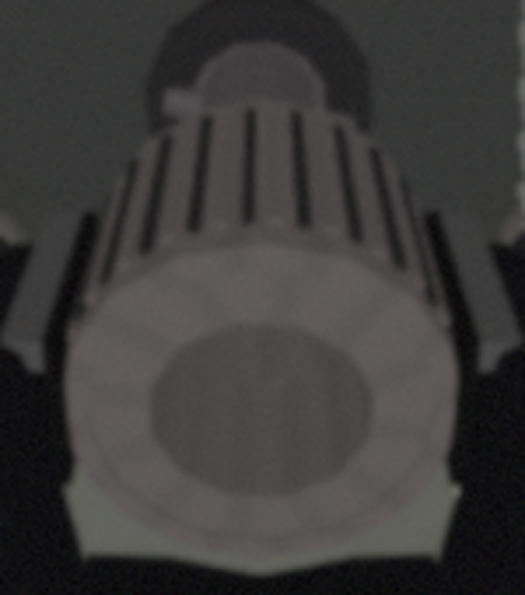

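Emit:
drive_tool --pt "0 0 0.6 0" --pt "0 0 1.2 0" --pt "0 0 1.8 0" --pt "0 0 2.3 0" --pt "0 0 2.8 0" --pt "0 0 3.2 0" --pt "0 0 3.5 0" --pt "0 0 3.8 0" --pt "0 0 3.8 0" --pt "0 0 3.8 0"

```text
clock: 8.0
ee_pos: [0.57, 0.0816, 0.2816]
eef_rot: [-0.0, 0.118, 0.993, -0.0]
wrist_force: [-1.7, -0.6, -2.2]
width: 0.551
```

```bash
python3 - <<'E'
from h import *
d=snap('wrist','w7.png');s=r.state()
print(s['ee_pos'],s['eef_rot'],s['wrist_force'],s['ft_torque'],s['width'])
E
```

```text
[0.56994374 0.08160696 0.28175436] [-9.68629488e-05  1.18072866e-01  9.93004929e-01 -3.09222689e-05] [-1.47220415 -0.53211246 -1.81939874] [ 0.00665512  0.2295887  -0.00143855] 0.5522474086628382
```

View pics/w7.png

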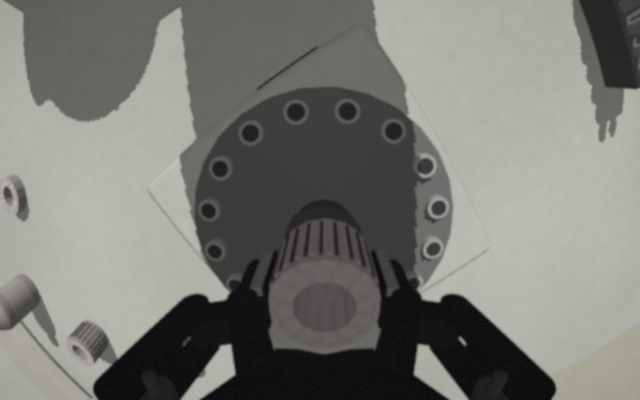

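Emit:
drive_tool --pt "0.05 0 0.2 0" --pt "0.05 0 0.4 0" --pt "0.05 0 0.6 0" --pt "0.05 0 0.8 0" --pt "0.05 0 1 0" --pt "0.05 0 1.1 0" --pt "0.05 0 1.2 0" --pt "0.05 0 1.2 0" --pt "0.05 0 1.2 0" --pt "0.05 0 1.2 0"

```text
clock: 8.88
ee_pos: [0.5695, 0.0817, 0.27]
eef_rot: [0.0, 0.118, 0.993, 0.0]
wrist_force: [-1.2, -0.4, 4.7]
width: 0.556
```

```bash
python3 - <<'E'
from h import *
s=r.state()
print(s['ee_pos'],s['eef_rot'],s['wrist_force'],s['ft_torque'],s['width'])
E
```

```text
[0.56954563 0.08165783 0.26996692] [9.23033843e-05 1.18096417e-01 9.93002129e-01 1.15343674e-05] [-1.20982169 -0.35150099  4.67758051] [-0.00339061  0.29757033 -0.03227226] 0.5564218289852967
```

Contact came at TCP z 0.270, where the collar should rest on the pin. I'll press lightly and search in 15° steps.

Emit:
drive_tool --pt "0 0 0.05 0" --pt "0 0 0.1 0" --pt "0 0 0.1 2" --pt "0 0 0.1 4" --pt "0 0 0.1 7" --pt "0 0 0.1 10" --pt "0 0 0.1 13" --pt "0 0 0.1 15" --pt "0 0 0.1 15" --pt "0 0 0.1 15"

```text
clock: 9.72
ee_pos: [0.5699, 0.0816, 0.2698]
eef_rot: [0.001, 0.247, 0.969, 0.0]
wrist_force: [-4.4, -1.2, 19.0]
width: 0.554
```

```bash
cat > st.py <<'E'
from h import *
s=r.state()
print(s['ee_pos'].round(4),s['eef_rot'].round(4),s['wrist_force'].round(1),s['ft_torque'].round(2),s['q'][5].round(3),s['width'].round(3))
E
python3 st.py
```

```text
Traceback (most recent call last):
  File "st.py", line 3, in <module>
    print(s['ee_pos'].round(4),s['eef_rot'].round(4),s['wrist_force'].round(1),s['ft_torque'].round(2),s['q'][5].round(3),s['width'].round(3))
                                                                                                                          ^^^^^^^^^^^^^^^^
AttributeError: 'float' object has no attribute 'round'
```

Emit:
drive_tool --pt "0 0 0 3" --pt "0 0 0 6" --pt "0 0 0 9" --pt "0 0 0 12" --pt "0 0 0 15" --pt "0 0 0 15" --pt "0 0 0 15" --pt "0 0 0 15" --pt "0 0 0 15" --pt "0 0 0 15"

```text
clock: 10.55
ee_pos: [0.5701, 0.0817, 0.2699]
eef_rot: [0.001, 0.371, 0.929, 0.0]
wrist_force: [-2.3, -0.5, 17.9]
width: 0.556
```

```bash
sed -i "s/,s\['width'\].round(3)//" st.py; python3 st.py
```

```text
[0.5701 0.0817 0.2699] [9.000e-04 3.712e-01 9.286e-01 5.000e-04] [-2.3 -0.5 17.9] [-0.19  0.46 -0.13] -0.721
```

Emit:
drive_tool --pt "0 0 0 3" --pt "0 0 0 6" --pt "0 0 0 9" --pt "0 0 0 12" --pt "0 0 0 15" --pt "0 0 0 15" --pt "0 0 0 15" --pt "0 0 0 15" --pt "0 0 0 15" --pt "0 0 0 15"

```text
clock: 11.38
ee_pos: [0.5696, 0.0818, 0.2696]
eef_rot: [0.0, 0.489, 0.872, 0.0]
wrist_force: [-5.0, 0.9, 15.6]
width: 0.552
```

Emit:
drive_tool --pt "0 0 0 3" --pt "0 0 0 6" --pt "0 0 0 9" --pt "0 0 0 12" --pt "0 0 0 15" --pt "0 0 0 15" --pt "0 0 0 15" --pt "0 0 0 15" --pt "0 0 0 15" --pt "0 0 0 15"

```text
clock: 12.22
ee_pos: [0.5704, 0.0817, 0.2699]
eef_rot: [0.001, 0.599, 0.801, 0.001]
wrist_force: [-0.4, -0.1, 15.8]
width: 0.556
```

```bash
python3 st.py; python3 -c "
from h import *
snap('wrist','w8.png')"
```

```text
[0.5704 0.0817 0.2699] [0.0011 0.5989 0.8009 0.001 ] [-0.4 -0.1 15.8] [-0.1   0.06 -0.16] -0.197
```

View pics/w8.png

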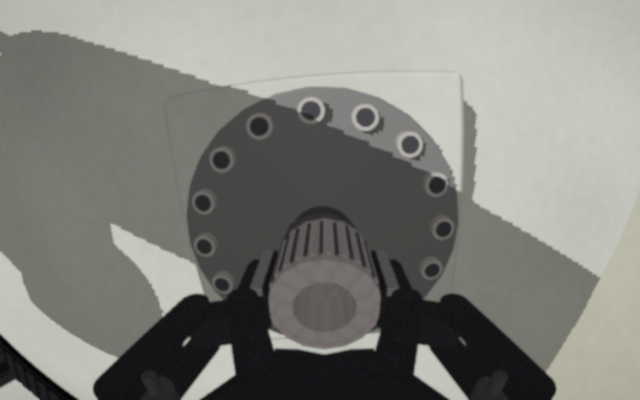

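The wrist view shows the collar (top centre near 325,300) still held the same way and turning with the gripper. I'll carry on.

Emit:
drive_tool --pt "0 0 0 3" --pt "0 0 0 6" --pt "0 0 0 9" --pt "0 0 0 12" --pt "0 0 0 15" --pt "0 0 0 15" --pt "0 0 0 15" --pt "0 0 0 15" --pt "0 0 0 15" --pt "0 0 0 15"

```text
clock: 13.1
ee_pos: [0.5705, 0.0817, 0.2699]
eef_rot: [0.001, 0.698, 0.716, 0.001]
wrist_force: [-0.1, -0.6, 14.5]
width: 0.558
```

```bash
python3 st.py
```

```text
[0.5705 0.0817 0.2699] [0.001  0.6983 0.7158 0.0012] [-0.1 -0.6 14.5] [-0.08 -0.07 -0.14] 0.065
```

Emit:
drive_tool --pt "0 0 0 3" --pt "0 0 0 6" --pt "0 0 0 9" --pt "0 0 0 12" --pt "0 0 0 15" --pt "0 0 0 15" --pt "0 0 0 15" --pt "0 0 0 15" --pt "0 0 0 15" --pt "0 0 0 15"

```text
clock: 13.93
ee_pos: [0.5702, 0.0817, 0.2698]
eef_rot: [0.001, 0.786, 0.619, 0.001]
wrist_force: [-1.6, -1.0, 14.2]
width: 0.556
```

```bash
python3 st.py
```

```text
[0.5702 0.0817 0.2698] [7.000e-04 7.857e-01 6.186e-01 1.000e-03] [-1.6 -1.  14.2] [-0.04  0.21 -0.1 ] 0.327
```

Emit:
drive_tool --pt "0 0 0 3" --pt "0 0 0 6" --pt "0 0 0 9" --pt "0 0 0 12" --pt "0 0 0 15" --pt "0 0 0 15" --pt "0 0 0 15" --pt "0 0 0 15" --pt "0 0 0 15" --pt "0 0 0 15"

```text
clock: 14.77
ee_pos: [0.5704, 0.0817, 0.2699]
eef_rot: [0.001, 0.86, 0.511, 0.001]
wrist_force: [-0.3, -0.7, 15.7]
width: 0.554
```

```bash
python3 st.py
```

```text
[0.5704 0.0817 0.2699] [6.000e-04 8.598e-01 5.107e-01 1.400e-03] [-0.3 -0.7 15.7] [-0.08  0.09 -0.18] 0.588
```

Emit:
drive_tool --pt "0 0 0 3" --pt "0 0 0 6" --pt "0 0 0 9" --pt "0 0 0 12" --pt "0 0 0 15" --pt "0 0 0 15" --pt "0 0 0 15" --pt "0 0 0 15" --pt "0 0 0 15" --pt "0 0 0 15"

```text
clock: 15.6
ee_pos: [0.5704, 0.0817, 0.2699]
eef_rot: [0.0, 0.919, 0.394, 0.001]
wrist_force: [-0.4, -0.8, 16.2]
width: 0.552
```

```bash
python3 st.py
```

```text
[0.5704 0.0817 0.2699] [5.000e-04 9.191e-01 3.941e-01 1.400e-03] [-0.4 -0.8 16.2] [ 0.   -0.   -0.16] 0.85
```

Emit:
drive_tool --pt "0 0 0 3" --pt "0 0 0 6" --pt "0 0 0 9" --pt "0 0 0 12" --pt "0 0 0 15" --pt "0 0 0 15" --pt "0 0 0 15" --pt "0 0 0 15" --pt "0 0 0 15" --pt "0 0 0 15"

```text
clock: 16.43
ee_pos: [0.5703, 0.0816, 0.2692]
eef_rot: [0.0, 0.962, 0.272, 0.001]
wrist_force: [1.3, -1.4, 5.8]
width: 0.555
```

```bash
python3 st.py
```

```text
[0.5703 0.0816 0.2692] [3.000e-04 9.624e-01 2.716e-01 1.000e-03] [ 1.3 -1.4  5.8] [-0.28 -0.41 -0.15] 1.11
```

The height fell to 0.2692 and the force dropped from 16 to 6 N, so the keyways have found the pin. I'll descend here.

Emit:
drive_tool --pt "0 0 0.1 0" --pt "0 0 0.2 0" --pt "0 0 0.3 0" --pt "0 0 0.4 0" --pt "0 0 0.5 0" --pt "0 0 0.5 0" --pt "0 0 0.5 0" --pt "0 0 0.5 0" --pt "0 0 0.5 0" --pt "0 0 0.5 0"

```text
clock: 17.27
ee_pos: [0.5708, 0.0817, 0.2658]
eef_rot: [0.0, 0.963, 0.271, 0.002]
wrist_force: [-2.3, -0.3, 30.9]
width: 0.555
```

```bash
python3 st.py
```

```text
[0.5708 0.0817 0.2658] [3.000e-04 9.626e-01 2.710e-01 2.200e-03] [-2.3 -0.3 30.9] [-0.2   0.4  -1.03] 1.111
```

A torque of −1.03 Nm pushes the tool in its positive turn direction, so it's catching on the keyway edge. I'll ease off the push and turn further.

Emit:
drive_tool --pt "0 0 -0.1 0" --pt "0 0 -0.1 1" --pt "0 0 -0.1 2" --pt "0 0 -0.1 3" --pt "0 0 -0.1 4" --pt "0 0 -0.1 5" --pt "0 0 -0.1 6" --pt "0 0 -0.1 6" --pt "0 0 -0.1 6" --pt "0 0 -0.1 6"

```text
clock: 18.1
ee_pos: [0.5705, 0.0816, 0.2652]
eef_rot: [0.0, 0.975, 0.221, 0.001]
wrist_force: [6.1, -2.3, 4.3]
width: 0.556
```

```bash
python3 st.py;  python3 -c "
from h import *
snap('wrist','w9.png')"
```

```text
[0.5705 0.0816 0.2652] [3.000e-04 9.753e-01 2.207e-01 1.300e-03] [ 6.1 -2.3  4.3] [-0.31 -1.   -0.17] 1.215
```

View pics/w9.png

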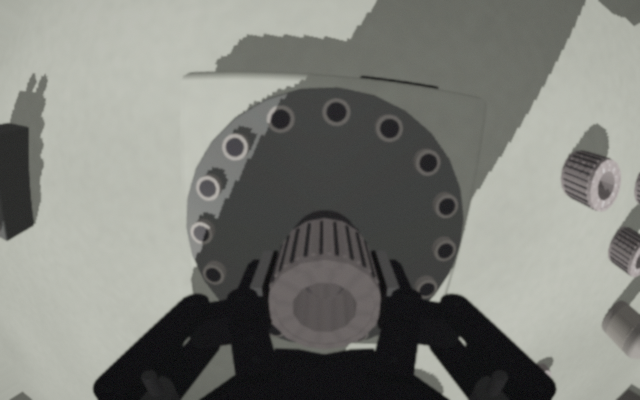

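Emit:
drive_tool --pt "0.04 0.02 0 2" --pt "0.04 0.02 0 3" --pt "0.04 0.02 0.1 3" --pt "0.04 0.02 0.2 3" --pt "0.04 0.02 0.3 3" --pt "0.04 0.02 0.3 3" --pt "0.04 0.02 0.3 3" --pt "0.04 0.02 0.3 3" --pt "0.04 0.02 0.3 3" --pt "0.04 0.02 0.3 3"

```text
clock: 18.98
ee_pos: [0.5703, 0.0816, 0.2616]
eef_rot: [0.0, 0.981, 0.195, 0.0]
wrist_force: [4.8, -1.8, -0.1]
width: 0.556
```

```bash
python3 st.py
```

```text
[0.5703 0.0816 0.2616] [1.000e-04 9.808e-01 1.950e-01 4.000e-04] [ 4.8 -1.8 -0.1] [-0.45 -0.97 -0.03] 1.268
```

It now descends freely to 0.2616. I'll go to the stop.

Emit:
drive_tool --pt "0.03 0.01 0.1 0" --pt "0.03 0.01 0.2 0" --pt "0.03 0.01 0.3 0" --pt "0.03 0.01 0.4 0" --pt "0.03 0.01 0.5 0" --pt "0.03 0.01 0.6 0" --pt "0.03 0.01 0.7 0" --pt "0.03 0.01 0.75 0" --pt "0.03 0.01 0.8 0" --pt "0.03 0.01 0.8 0" --newtons 100

```text
clock: 19.82
ee_pos: [0.5704, 0.0817, 0.2544]
eef_rot: [0.0, 0.981, 0.195, 0.0]
wrist_force: [0.2, -2.9, 17.2]
width: 0.55
```

```bash
python3 st.py
```

```text
[0.5704 0.0817 0.2544] [1.000e-04 9.808e-01 1.950e-01 3.000e-04] [ 0.2 -2.9 17.2] [-0.53  0.04 -0.02] 1.268
```

z is 0.2544, matching the predicted home height of 0.2543. I'll press slightly more to confirm the hard stop.

Emit:
drive_tool --pt "0 0 0.05 0" --pt "0 0 0.1 0" --pt "0 0 0.1 0" --pt "0 0 0.1 0" --pt "0 0 0.1 0" --pt "0 0 0.1 0" --pt "0 0 0.1 0" --pt "0 0 0.1 0" --pt "0 0 0.1 0" --pt "0 0 0.1 0"

```text
clock: 20.65
ee_pos: [0.5704, 0.0816, 0.2543]
eef_rot: [0.0, 0.981, 0.195, 0.001]
wrist_force: [-4.4, -3.6, 34.1]
width: 0.548
```

```bash
python3 st.py; python3 -c "
from h import *
snap('wrist','w10.png')
d=snap('scene','s10.png')
cv2.imwrite('pics/s10z.png',cv2.resize(d['img'][80:340,200:430,::-1],None,fx=2.2,fy=2.2,interpolation=2))"; python3 st.py
```

```text
[0.5704 0.0816 0.2543] [1.000e-04 9.808e-01 1.950e-01 6.000e-04] [-4.4 -3.6 34.1] [-0.53  0.92 -0.05] 1.268
[0.5704 0.0816 0.2543] [1.000e-04 9.808e-01 1.950e-01 6.000e-04] [-5.4 -3.1 34.3] [-0.55  0.82 -0.05] 1.268
```

View pics/w10.png

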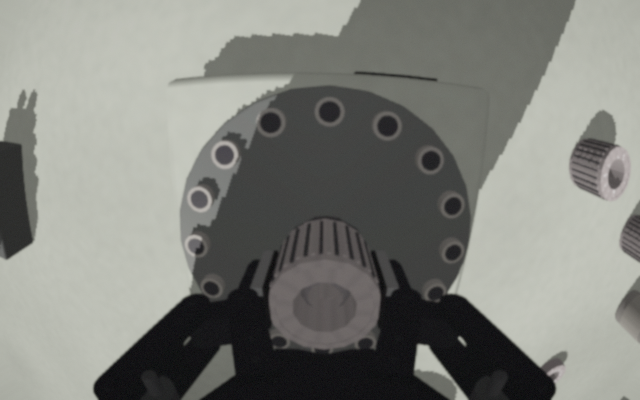

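View pics/s10z.png

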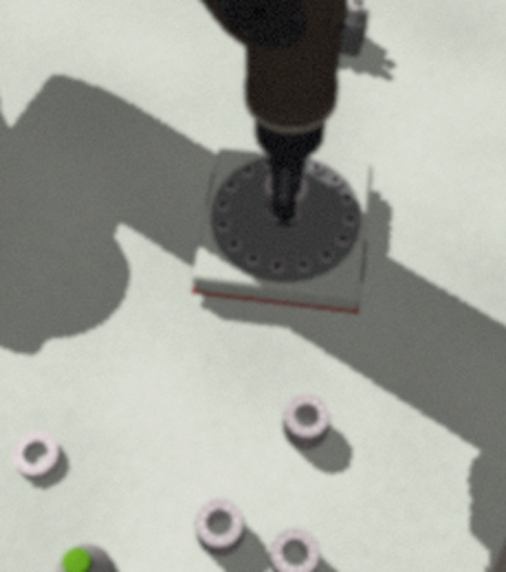

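The hard stop is confirmed: force rose from 17 to 34 N with no change in z. The height is 15.6 mm below the pin-rest height, against 16 mm expected. The wrist view shows the spindle top inside the bore near (325,300), and the scene view shows the bystander rings where they started.

```bash
python3 -c "
from h import *
r.job_done()"; python3 st.py
```

```text
the job is handed in; nothing more can be done
the job is handed in; nothing more can be done
```

The collar is pushed fully home on the spindle, and I handed the job in at about 21 s with the gripper still holding it down.

I took the knurled collar nearest the base, lowered it over the spindle onto the cross-pin and turned it under light push. The keyways caught at about 135° of turn, and about 9° more freed the drop.

**Last checks**
- **Depth:** the tool stopped at z = 0.2543 m, exactly the predicted home height. That is about 15.6 mm below where the collar rested on the pin; 16 mm is the nominal figure.
- **Hard stop:** commanding 1 mm more push raised the wrist force from 17 to 34 N with no change in height.
- **Centring:** the tool was within about 1 mm of the measured spindle axis and upright.
- **Grip:** set to 100 N with a steady opening.

**What disagreed**
- The first push-down caught on a keyway edge, at 31 N and about 1 Nm. I eased off and turned a little further to clear it.
- A side force of about 5 N and a moment of up to 0.9 Nm remained at the end.
- I had no direct reading of the hub plate's travel. I inferred it from the height and the hard stop.
- The spacer, bottle and rack were never approached. I saw no sign of movement in the last pictures, but I did not measure them again.

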